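Tip a carton onto the labelling board

TASK

Push the cracker carton that stands on the grey labelling board near its top, so that it tips over and lands on its broad side, wholly inside the yellow outline and with a gap left before the metal stop. Then push its foot end along the board until the carton's top end rests squarely against the stop, still lying inside the outline. Use only pushes: do not lift or carry the carton, leave the pepper mill and the two tins standing where they are, and finish with the hand clear.

Things in the scene. Friction and masses are not known exactly. Their poses are not given: they have to be found in the camera images.
- label_board: grey labelling board, fixed, 290 x 160 mm and 6 mm thick, on the worktop. Origin: centre of its underside; x runs along its length to the stop, y across, z up. A yellow outline painted on it has its inner edges at x = -98 mm and y = +62 and -62 mm; its far side is the stop. The carton starts standing across the outline's near line
- stop_face (a point): middle of the upright face of the aluminium stop bar at the far end of the board, which the carton is pushed against: board x = +113 mm, 17 mm above the worktop. The bar is fixed, 22 mm thick (along x), 150 mm long (along y) and 22 mm high above the board; axes as the board's
- carton: printed cracker carton, loose rigid box, 44 (x) by 62 (y) by 150 mm tall (z), 0.11 to 0.23 kg, standing at the board's near end. Origin: centre of its foot. Its x axis points to the stop within 0.08 rad. Pushed high on the broad side away from the stop, it falls towards the stop once its top has moved some 45 mm. Lying, it is 44 mm high, its z axis pointing to the stop
- carton_top (a point): centre of the carton's top end face, 150 mm from its origin along its z axis
- carton_tip_edge (a point): middle of the carton's foot edge nearest the stop, 22 mm from its origin along its x axis; the carton tips about this edge, which stays down on the board throughout
- pepper_mill: dark walnut pepper mill, 54 mm diameter, 162 mm tall, loose, standing on the worktop beside the board; origin at the centre of its foot. To be left alone
- paprika_tin: red round tin with white lid, 54 mm diameter, 85 mm tall, loose, standing on the worktop beside the board; origin at the centre of its foot. To be left alone
- yeast_tin: blue round tin with black lid, 60 mm diameter, 75 mm tall, loose, standing on the worktop beside the board; origin at the centre of its foot. To be left alone

How it is judged:
By the outcome, as a careful person would: the job done as asked, in the order asked, and still so for the second after the job is handed in, with the robot touching nothing.
It also fails if it takes over 38 s, if anything falls off the work surface, if the arm or the gripper's body presses on something with over 40 N, if the wrist force passes 120 N, or if a joint passes its speed limit or range.

ROBOT

A 7-joint arm with a two-finger parallel gripper is mounted at the origin on a cart in front of the work surface, level with it; the furniture and walls round the work are solid. World frame = base frame: x ahead of the robot, y to its left, z up, the work surface at z = 0. Lengths are in mm, angles in rad, forces in N, time in s.
With the tool pointing down it reaches from about 425 to 875 mm from the base axis. Payload 8.4 kg.
Tool frame: the origin (TCP) lies at the very end of the fingers, on their centre line; the grasp point (between the pads) lies 19 mm behind it; z points along the fingers, y is the line along which they close (so a half turn about z gives the same grasp; the last joint's range is limited). The gripper opens to 87 mm and grips with 3 to 60 N. Pads are 19 mm wide; open, the fingers measure 117 mm over their backs; the gripper's body (75 mm by 190 mm) begins 51 mm behind the grasp point.
Start: joints at [-1.34, 0.333, 0.04, 1.465, -0.013, 1.343, -0.059], TCP at [210.505, 614.94, 222.546] pointing down, gripper open.
Joint ranges: [-2.58, 2.58], [-0.38, 2.09], [-1.3, 1.39], [0.25, 2.4], [-1.5, 4.64], [0.08, 2.09], [-2.65, 2.65]. Speed limits (rad/s): [2.22, 2.22, 2.79, 2.79, 3.14, 3.14, 3.14].

INTERFACE

Orientations are given as a 3x3 rotation matrix whose columns are the frame's x, y, z axes.
In Python, from rig import status, imaging, manip gives the robot as it stands.
- The arm moves only by the shell command python3 -m inch 'ROWS' [OPENING] [FORCE]. ROWS is text: rows parted by semicolons, each of 6 numbers parted by spaces: the shift along the world's x, y, z in cm, then the turn, a rotation vector about the world's x, y, z in degrees. A call has 1 to 12 rows; each row is the pose to reach, as a shift and turn from the pose commanded when the call began; what a row does not reach only later rows make up. A row lasts 1/12 s, in which the tool goes at most 41.7 mm and 7.16 degrees, less where a joint would pass 70% of its speed; a pose out of reach is approached as far as the arm can. A call with a gripper value outside its range is refused whole. OPENING is the opening in per cent of the stroke, from 0 (shut) to 100 (fully open), set as the call begins (- or left out, the last holds). The fingers move at their own pace and stop on an object; FORCE is the grip in N (left out, the last holds). Time passes only in rows, so rows that repeat a pose let the fingers close. It gives the time, the measured TCP pose, the force, the opening and the grip force at its end, in the units of the state.
- status.get_state(): the state, without advancing time (a new reading comes with each control period).
- imaging.read_camera(name): name is "scene" or "side" or "wrist"; returns (picture, depth): 480x640x3 uint8, blue, green, red; 480x640 float32, mm along the optical axis (not along the pixel's ray), 0 where there is no reading.
- imaging.calibration(name): a dict with "mtx" (3x3 intrinsics, pixels), "eye" and "rotation" of the camera in the world; the wrist camera has in their place "T_tool_cam" (4x4, takes a point from camera to tool coordinates, whose origin is the TCP and whose axes are the flange's). Camera axes: x right, y up, looking along -z (the intrinsics and any distortion apply to the point x, -y, -z); pixel columns grow to the right and rows downward; lengths in mm; the calibration is good to about 2 mm. A picture is of the moment at which its call begins: read the wrist's pose just before it. calibration takes no time and is no camera call.
- manip.hand_in(): hands the job in; it is judged then, once.
The state is a dict: "time": time; "qpos": joint angles; "dq": joint speeds; "effort": joint torques, N m; "position": TCP position; "ee_rot": TCP orientation; "ft_force": force on the tool from outside, world axes, zero at the start; "wrist_torque": the same for the moment, N m; "opening": finger opening in mm; "grip_force": force on a finger pad.
Only numpy, scipy, OpenCV 4.12 (cv2) and the standard library are available. Lean on these libraries where they do the work, as an engineer would, in place of code of your own. Each camera call takes 0.05 s, during which the arm holds its last target. There are 200 camera calls.

## Working session

There is one attempt and no reset: what is moved stays moved. The work goes in short steps, Python scripts to look and compute and a shell command to move; the robot and the scene stay as the last step left them, time stands still between calls to the robot, and variables do not carry over. Pictures are saved under pics/ and viewed, at most 10 in all, crops included, and the job is handed in when it is done.

```bash
mkdir -p pics
python3 - <<'E'
from rig import status, imaging
import cv2,numpy as np
s=status.get_state();print(s['time'],s['position'],s['ee_rot'],s['opening'])
for n in ['scene','side']:
    p,d=imaging.read_camera(n);cv2.imwrite(f'pics/{n}0.png',p);np.savez(f'{n}0.npz',p=p,d=d)
    c=imaging.calibration(n);print(n,c)
E
```

```text
0.0 [210.39869331 614.5241898  221.68384595] [[-9.46107085e-01  3.23853701e-01 -4.05134842e-04]
 [ 3.23853936e-01  9.46105870e-01 -1.52042564e-03]
 [-1.09095019e-04 -1.56968998e-03 -9.99998762e-01]] 87.06545320162958
scene {'mtx': array([[441.63081189,   0.        , 328.17427751],
       [  0.        , 441.63081189, 250.78133266],
       [  0.        ,   0.        ,   1.        ]]), 'eye': array([220.86013497, 106.47025925, 757.16046796]), 'rotation': array([[-0.79324116,  0.4677975 , -0.38978707],
       [-0.60889996, -0.6126111 ,  0.50393301],
       [-0.00304928,  0.63708174,  0.77079022]])}
side {'mtx': array([[465.6962288 ,   0.        , 326.19887991],
       [  0.        , 465.6962288 , 239.94916245],
       [  0.        ,   0.        ,   1.        ]]), 'eye': array([ 318.09660104, -999.69419174,  593.49307913]), 'rotation': array([[ 0.94709161,  0.18172952, -0.26455974],
       [-0.3209604 ,  0.53269592, -0.78308332],
       [-0.00137946,  0.82656484,  0.56283981]])}
```

View pics/scene0.png

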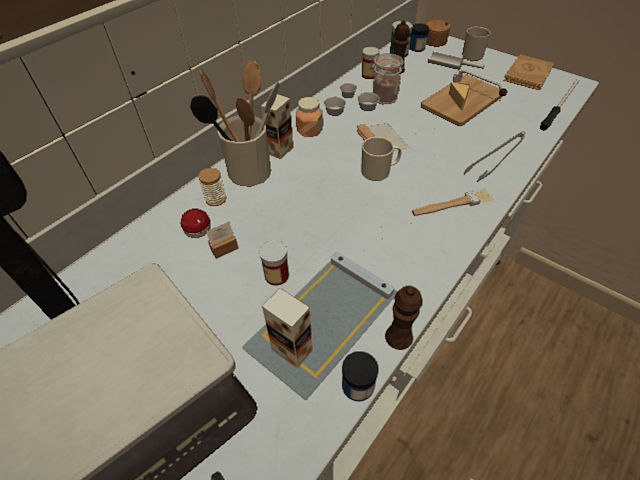

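View pics/side0.png

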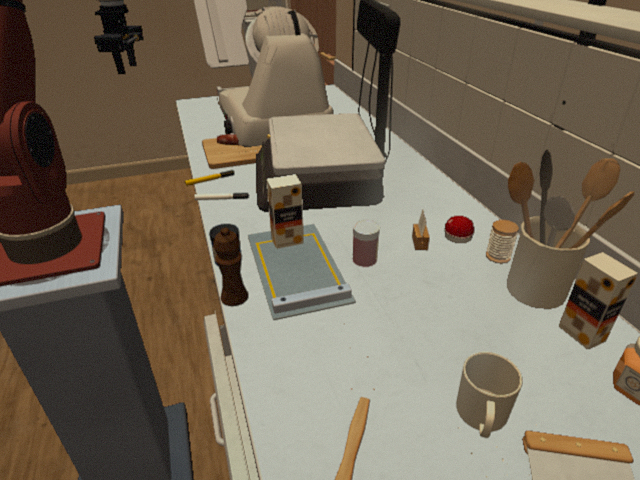

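The scene view shows the board around (320,325), with the carton at (288,330) and the stop at (362,275). The mill is at (403,318), the blue tin at (360,375) and the red tin at (274,264). The press sits behind the carton, on the side away from the stop.

```bash
cat > h.py <<'E'
import numpy as np,cv2
from rig import imaging,status
def ray(n,uv,z):
    c=imaging.calibration(n);K=c['mtx'];uv=np.atleast_2d(np.asarray(uv,float))
    d=np.c_[(uv[:,0]-K[0,2])/K[0,0],-(uv[:,1]-K[1,2])/K[1,1],-np.ones(len(uv))]@c['rotation'].T
    return c['eye']+d*((z-c['eye'][2])/d[:,2])[:,None]
def cloud(n,d):
    c=imaging.calibration(n);K=c['mtx'];v,u=np.mgrid[:480,:640]
    P=np.stack([(u-K[0,2])/K[0,0]*d,-(v-K[1,2])/K[1,1]*d,-d],-1)
    P=P@c['rotation'].T+c['eye'];P[d==0]=np.nan;return P
E
python3 - <<'E'
from h import *
out=[]
for n,(x0,y0,x1,y1) in {'scene':(225,235,425,410),'side':(200,165,390,320)}.items():
    f=np.load(f'{n}0.npz');p,d=f['p'],f['d'];P=cloud(n,d)
    hsv=cv2.cvtColor(p,cv2.COLOR_BGR2HSV)
    roi=np.zeros((480,640),bool);roi[y0:y1,x0:x1]=1
    ye=roi&(hsv[...,0]>15)&(hsv[...,0]<32)&(hsv[...,1]>110)&(hsv[...,2]>110)&(abs(P[...,2]-6)<8)
    w=roi&(P[...,2]<3)&(P[...,2]>-6)
    print(n,'worktop z',np.nanmedian(P[...,2][w]),'yellow',ye.sum())
    # board yellow: ray to z=6
    v,u=np.nonzero(ye);Y=ray(n,np.c_[u,v],6)[:,:2]
    r=cv2.minAreaRect(Y.astype(np.float32));print('yellow rect',r,cv2.boxPoints(r).round(1).tolist())
    for nm,lo,hi in [('cartontop',150,162),('stop',23,33),('tall',60,180)]:
        m=roi&(P[...,2]>lo)&(P[...,2]<hi)
        k,l,st,ce=cv2.connectedComponentsWithStats(m.astype(np.uint8))
        for i in range(1,k):
            if st[i,4]>40:
                Q=P[l==i][:,:2].astype(np.float32);r=cv2.minAreaRect(Q)
                print(nm,st[i,4],ce[i].round(),np.round(r[0],1),np.round(r[1],1),round(r[2],1),'med z',np.median(P[l==i][:,2]).round(1))
    cv2.imwrite(f'pics/{n}crop.png',cv2.resize(p[y0:y1,x0:x1],None,fx=3.4,fy=3.4,interpolation=cv2.INTER_CUBIC))
    if n=='scene':
        m=(P[...,2]>25)&(P[...,1]>620)&(abs(P[...,0]-600)<300);Q=P[m];i=Q[:,1].argsort()
        print('press near pts',np.round(Q[i[:3000:300]]), 'max z',Q[:,2].max())
E
```

```text
scene worktop z 1.8166776295194609 yellow 554
yellow rect ((505.0325622558594, -249.1561279296875), (218.935546875, 135.7394256591797), 88.48468780517578) [[434.29998779296875, -356.79998779296875], [570.0, -360.3999938964844], [575.7999877929688, -141.5], [440.1000061035156, -137.89999389648438]]
cartontop 97 [411. 292.] [ 365.3 -301. ] [18.3 16.8] 13.2 med z 158.0
cartontop 1060 [286. 308.] [ 508.9 -153.9] [65.3 47.7] 0.5 med z 156.8
stop 44 [231. 243.] [ 771.4 -258.5] [28.   3.9] 69.4 med z 28.0
stop 684 [363. 273.] [ 500.3 -367.7] [ 25.2 148.8] 88.6 med z 28.7
stop 73 [277. 275.] [ 635.9 -257.6] [50.9 21.9] 51.1 med z 28.1
stop 103 [398. 337.] [ 362.7 -289.5] [42.6 22.4] 15.0 med z 28.0
stop 101 [293. 354.] [ 496.8 -139.6] [74.7 34.2] 37.5 med z 27.8
stop 74 [357. 392.] [ 361.9 -156.6] [53.  17.2] 30.3 med z 27.8
tall 637 [273. 254.] [ 648.4 -267. ] [54.7 54.2] 0.3 med z 84.3
tall 1000 [407. 306.] [ 364.1 -298.7] [44.6 41.4] 58.6 med z 133.7
tall 2218 [288. 320.] [ 508.6 -153.7] [66.2 48. ] 0.6 med z 146.9
tall 786 [232. 384.] [514.6 -27.7] [28.7 74.4] 41.4 med z 80.6
tall 1103 [360. 369.] [ 372.5 -173.7] [59.5 60.2] 37.8 med z 74.8Traceback (most recent call last):
  File "<stdin>", line 23, in <module>
    return umr_maximum(a, axis, None, out, keepdims, initial, where)
ValueError: zero-size array to reduction operation maximum which has no identity
```

View pics/scenecrop.png

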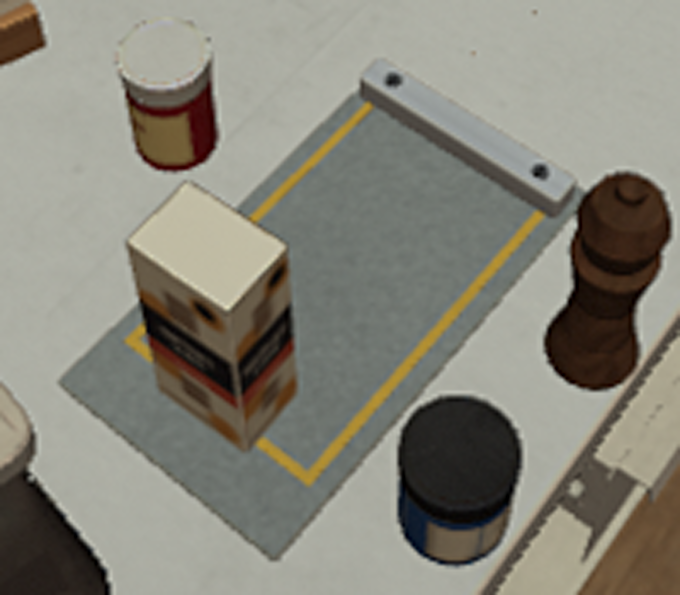

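The crop shows the carton standing square across the near yellow line, with both tins and the mill off the board. I still need the height of the press and mixer to plan the transit, so I'll measure that next.

Run:
```python
from h import *
H=np.full((13,8),-1.)
for n in ['scene','side']:
    P=cloud(n,np.load(f'{n}0.npz')['d']).reshape(-1,3)
    P=P[np.isfinite(P).all(1)&(P[:,0]>150)&(P[:,2]<900)]
    for a,(y) in enumerate(range(650,-150,-65)):
        for b,x in enumerate(range(200,840,80)):
            m=(abs(P[:,1]-y)<33)&(abs(P[:,0]-x)<40)
            if m.sum()>3:H[a,b]=max(H[a,b],np.percentile(P[m,2],98))
print('x',list(range(200,840,80)))
for y,r in zip(range(650,-150,-65),H):print(y,r.round())
P=cloud('scene',np.load('scene0.npz')['d']).reshape(-1,3)
for x in range(420,620,40):
    m=(abs(P[:,0]-x)<20)&(P[:,1]>-110)&(P[:,1]<200)
    print(x,'min y for z>25',P[m&(P[:,2]>25),1].min(), 'z>70',P[m&(P[:,2]>70),1].min(),'maxz',P[m,2].max())
P=cloud('side',np.load('side0.npz')['d']);f=np.load('side0.npz')
m=(abs(P[...,2]-156)<5)&(abs(P[...,0]-508)<60)&(abs(P[...,1]+154)<50);print('side carton top',m.sum(),cv2.minAreaRect(P[m][:,:2].astype(np.float32)))
m=(abs(P[...,2]-28)<4)&(abs(P[...,0]-500)<100)&(abs(P[...,1]+368)<30);print('side stop',m.sum(),cv2.minAreaRect(P[m][:,:2].astype(np.float32)))
```

```text
x [200, 280, 360, 440, 520, 600, 680, 760]
650 [359. 333.   2. 341. 360. 347. 371. 368.]
585 [412. 408.   2. 278. 298. 343. 369. 365.]
520 [333.  -1.   2.  29. 242. 312. 330. 355.]
455 [ -1.  -1.  19.  88. 162. 293. 304. 304.]
390 [ -1.  -1.  19.  80. 145. 241. 253. 250.]
325 [-1. -1. 20. 20. 89. 91. -1. -1.]
260 [ -1.  -1.  15.  20.  72. 135. 135. 135.]
195 [ -1.   8.  15.  14. 137. 136. 135. 135.]
130 [ -1.  -1.  15.   6. 137. 136. 135. 135.]
65 [ -1.  -1.  12.  17. 136. 136. 135. 388.]
0 [ -1.  -1.   5.  37. 136. 136. 135. 418.]
-65 [ -1.  -1.   5.   5. 137. 137. 137. 582.]
-130 [ -1.  -1.  76. 154. 158.   9.   5. 571.]Traceback (most recent call last):
  File "<stdin>", line 15, in <module>
    return umr_minimum(a, axis, None, out, keepdims, initial, where)
ValueError: zero-size array to reduction operation minimum which has no identity
```

```bash
python3 -m inch '0 -1 3 0 0 -3; 1 -4 6 0 0 -9; 2 -8 8 0 0 -15; 3 -12 8 0 0 -21; 4 -16 8 0 0 -27; 5.5 -20 8 0 0 -33; 7.5 -23.5 8 0 0 -39; 9.5 -27 8 0 0 -45; 11.5 -30.5 8 0 0 -51; 13.5 -34 8 0 0 -57; 15.5 -37 8 0 0 -63; 17 -39 8 0 0 -67' 35 20
python3 - <<'E'
from h import *
P=cloud('scene',np.load('scene0.npz')['d']).reshape(-1,3)
for z in (30,90,125):
    m=(abs(P[:,2]-z)<12)&(abs(P[:,0]-520)<70)&(P[:,1]>-112)&(P[:,1]<200)
    print(z,m.sum(),np.percentile(P[m],1,axis=0) if m.any() else '')
E
```

```text
time: 1.1
position: [381.9, 221.3, 302.7]
ee_rot: [[-0.063, 0.998, 0.0], [0.998, 0.063, 0.0], [0.0, 0.0, -1.0]]
ft_force: [1.0, 0.5, 0.1]
opening: 30.7
grip_force: 0.0
30 1069 [470.16083488 -45.90036994  20.53601304]
90 2997 [509.64359141 -30.81365253  78.1854944 ]
125 7278 [516.05445913 -49.8214355  119.42996884]
```

```bash
python3 -m inch '1.5 -3 -1 0 0 -1; 3 -6.5 -1.5 0 0 -2; 4.5 -10 -2 0 0 -3; 6 -13.5 -2.5 0 0 -3; 7.5 -17 -3.5 0 0 -3; 9 -20.5 -4.5 0 0 -3; 10.5 -24 -6 0 0 -3; 11.8 -27 -8 0 0 -3; 12.5 -29.5 -10.5 0 0 -3; 12.8 -31.5 -13 0 0 -3; 12.8 -32.2 -15 0 0 -3; 12.8 -32.2 -15.7 0 0 -3'
python3 - <<'E'
from h import *
p,d=imaging.read_camera('side');s=status.get_state();print(s['position'],s['ee_rot'][:,1],s['ft_force'])
cv2.imwrite('pics/a1.png',cv2.resize(p[130:330,180:400],None,fx=3,fy=3))
E
```

```text
time: 2.1
position: [506.5, -99.3, 142.7]
ee_rot: [[-0.016, 1.0, -0.004], [1.0, 0.016, -0.002], [-0.001, -0.004, -1.0]]
ft_force: [-0.7, 0.9, -0.1]
opening: 30.7
grip_force: 0.0
[506.58639485 -97.63759716 142.84632025] [ 0.9998409   0.017251   -0.00453681] [ 0.40520101  0.70443386 -2.34149872]
```

View pics/a1.png

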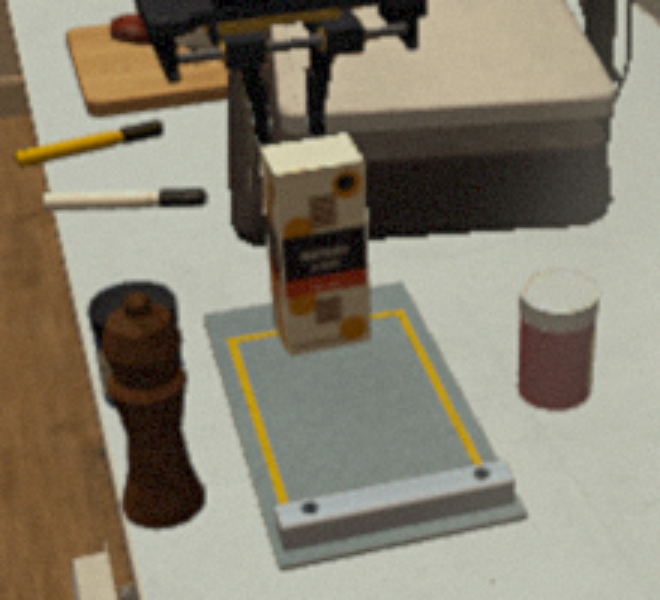

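The gripper is behind the carton's top, at crop (290,130). Next is a slow push.

```bash
python3 -m inch '0 -1 0 0 0 -0.4; 0 -1.7 0 0 0 -0.4; 0 -2.2 0 0 0 -0.4; 0 -2.7 0 0 0 -0.4; 0 -3.2 0 0 0 -0.4; 0 -3.7 0 0 0 -0.4; 0 -4.2 0 0 0 -0.4; 0 -4.7 0 0 0 -0.4; 0 -5.2 0 0 0 -0.4; 0 -5.7 0 0 0 -0.4'
python3 - <<'E'
from h import *
p,d=imaging.read_camera('side');s=status.get_state();print(s['position'],s['ee_rot'][:,1],s['ft_force'])
cv2.imwrite('pics/a2.png',cv2.resize(p[130:330,180:400],None,fx=3,fy=3))
E
```

```text
time: 2.98
position: [508.5, -154.6, 145.5]
ee_rot: [[-0.012, 1.0, -0.0], [1.0, 0.012, -0.0], [-0.0, -0.0, -1.0]]
ft_force: [-0.5, -0.1, -1.7]
opening: 30.2
grip_force: 0.0
[ 508.32054331 -155.64690525  145.58107998] [ 9.99936495e-01  1.12696255e-02 -3.75713664e-05] [-0.43893132 -1.61363771 -0.4318178 ]
```

View pics/a2.png

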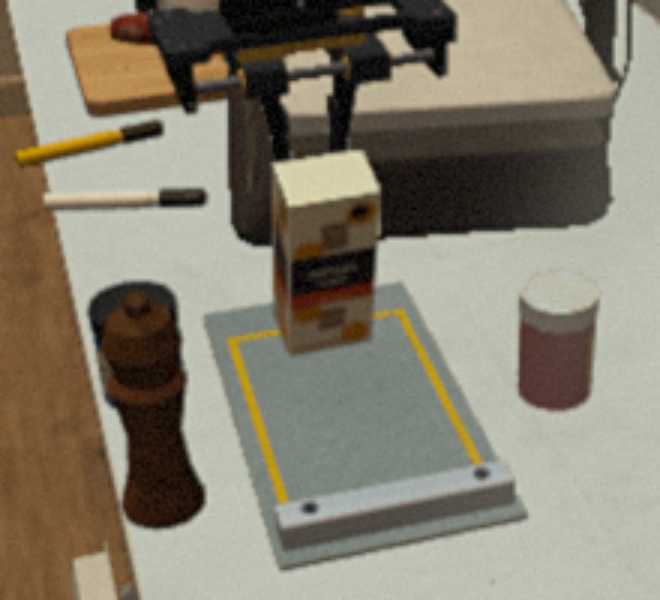

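The carton is leaning, its foot edge still at crop (330,345), so it hasn't slid. I'll push on.

```bash
python3 -m inch '0 -0.5 0 0 0 0; 0 -1 0 0 0 0; 0 -1.5 0 0 0 0; 0 -2 0 0 0 0; 0 -2.4 0 0 0 0; 0 -2.7 0 0 0 0; 0 -2.7 0 0 0 0; 0 -2.7 0 0 0 0; 0 -2.7 0 0 0 0; 0 -2.7 0 0 0 0; 0 -2.7 0 0 0 0'
cat > m.py <<'E'
from h import *
import sys
tag=sys.argv[1];s=status.get_state();print(s['time'],s['position'],s['ft_force'])
for n in ['scene','side']:
    p,d=imaging.read_camera(n);P=cloud(n,d);cv2.imwrite(f'pics/{n}_{tag}.png',p)
    m=(abs(P[...,2]-51)<6)&(abs(P[...,0]-508)<70)&(P[...,1]>-375)&(P[...,1]<-130)
    k,l,st,ce=cv2.connectedComponentsWithStats(m.astype(np.uint8));i=1+st[1:,4].argmax()
    r=cv2.minAreaRect(P[l==i][:,:2].astype(np.float32));print(n,'carton',st[i,4],r,cv2.boxPoints(r).round(1).tolist())
    m=(abs(P[...,2]-28)<5)&(abs(P[...,0]-500)<100)&(abs(P[...,1]+368)<30)
    print('stop',cv2.minAreaRect(P[m][:,:2].astype(np.float32)))
cv2.imwrite(f'pics/v{tag}.png',cv2.resize(p[130:330,180:400],None,fx=3,fy=3))
E
python3 m.py b
```

```text
time: 3.95
position: [508.6, -180.7, 145.5]
ee_rot: [[-0.013, 1.0, -0.0], [1.0, 0.013, 0.0], [0.0, 0.0, -1.0]]
ft_force: [0.4, 0.1, 0.5]
opening: 30.3
grip_force: 0.0
3.95 [ 508.59198857 -180.72176761  145.53414422] [0.36613635 0.09895767 0.54197625]
scene carton 1022 ((509.3919372558594, -253.42633056640625), (65.4361801147461, 150.629150390625), 0.10346274077892303) [[476.5, -178.1999969482422], [476.79998779296875, -328.79998779296875], [542.2000122070312, -328.70001220703125], [542.0, -178.10000610351562]]
stop ((500.3814392089844, -367.0679626464844), (24.87732696533203, 149.3433837890625), 88.90033721923828)
side carton 1433 ((512.3040161132812, -254.396728515625), (65.07586669921875, 153.8694610595703), 0.5901942849159241) [[479.0, -177.8000030517578], [480.6000061035156, -331.70001220703125], [545.5999755859375, -331.0], [544.0, -177.10000610351562]]
stop ((503.4615478515625, -369.907958984375), (25.192262649536133, 149.83053588867188), 88.48178100585938)
```

View pics/vb.png

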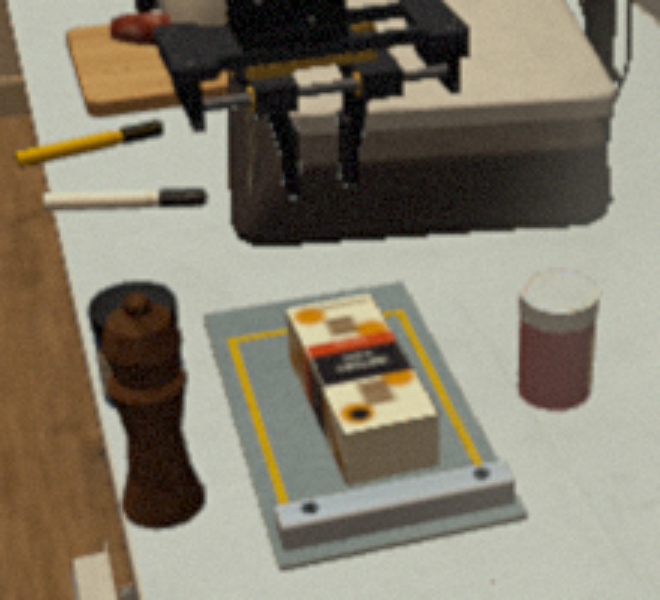

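The carton lies flat inside the outline. Its top end is at crop (390,465), and the clear gap to the stop is about 27 mm. Next I'll back off, go down behind the foot and square to the board.

```bash
python3 -m inch '0 2 0.5 0 0 -0.5; 0.1 4.5 0 0 0 -1; 0.1 5.5 -2 0 0 -1.6; 0.1 5.5 -4.5 0 0 -2.2; 0.1 5.5 -7.5 0 0 -2.2; 0.1 5.5 -9.5 0 0 -2.2; 0.1 5.5 -11 0 0 -2.2; 0.1 5.5 -11.8 0 0 -2.2; 0.1 5.5 -11.8 0 0 -2.2'
python3 -m inch '-0.1 -1.2 0 0 0 0; -0.1 -2.4 0 0 0 0; -0.1 -3.4 0 0 0 0; -0.1 -4 0 0 0 0; -0.1 -4.4 0 0 0 0; -0.1 -4.8 0 0 0 0; -0.1 -5.2 0 0 0 0; -0.2 -5.6 0 0 0 0; -0.2 -5.9 0 0 0 0; -0.2 -5.9 0 0 0 0'
python3 m.py c
```

```text
time: 4.8
position: [508.4, -125.9, 26.2]
ee_rot: [[0.026, 1.0, -0.003], [1.0, -0.026, -0.0], [-0.0, -0.003, -1.0]]
ft_force: [-0.3, -0.3, 0.9]
opening: 30.2
grip_force: 0.0
time: 5.63
position: [507.3, -185.8, 27.5]
ee_rot: [[0.027, 1.0, -0.0], [1.0, -0.027, -0.0], [-0.0, -0.0, -1.0]]
ft_force: [0.7, -0.7, 1.1]
opening: 30.9
grip_force: 0.0
5.6333 [ 507.28634305 -185.76652653   27.54326466] [ 0.71398788 -0.68499041  1.0952801 ]Traceback (most recent call last):
  File "m.py", line 7, in <module>
    k,l,st,ce=cv2.connectedComponentsWithStats(m.astype(np.uint8));i=1+st[1:,4].argmax()
                                                                       ~~~~~~~~~~~~~~~^^
ValueError: attempt to get argmax of an empty sequence
```

```bash
sed -i "s/ \['scene','side'\]/ sys.argv[2:]/" m.py; python3 m.py c side
```

```text
5.6833 [ 507.24679337 -185.53646105   27.45895889] [-0.31212033  0.08501991 -0.0580975 ]
side carton 1541 ((508.32659912109375, -263.9264831542969), (176.2515869140625, 64.70073699951172), 88.46642303466797) [[473.6000061035156, -351.20001220703125], [538.2999877929688, -352.8999938964844], [543.0, -176.6999969482422], [478.29998779296875, -175.0]]
stop ((503.3623046875, -361.2980651855469), (39.85515213012695, 149.21484375), 88.86388397216797)
```

```bash
echo
python3 -m inch '0 -0.15 0 0 0 0; 0 -0.3 0 0 0 0; 0 -0.4 0 0 0 0; 0 -0.5 0 0 0 0; 0 -0.5 0 0 0 0'
python3 m.py d side
```

```text
time: 6.15
position: [507.4, -190.3, 27.5]
ee_rot: [[0.026, 1.0, -0.0], [1.0, -0.026, -0.0], [-0.0, -0.0, -1.0]]
ft_force: [-0.5, -0.6, -1.0]
opening: 30.5
grip_force: 0.0
6.15 [ 507.44836774 -190.2937469    27.51361126] [-0.53285607 -0.61152063 -1.0145141 ]
side carton 1556 ((508.3098449707031, -269.4823303222656), (173.56019592285156, 64.64688110351562), 88.49054718017578) [[473.70001220703125, -355.3999938964844], [538.2999877929688, -357.1000061035156], [542.9000244140625, -183.60000610351562], [478.29998779296875, -181.89999389648438]]
stop ((503.4773864746094, -361.0498352050781), (39.89703369140625, 148.99539184570312), 87.94983673095703)
```

```bash
python3 -m inch '0 -0.1 0 0 0 0; 0 -0.2 0 0 0 0; 0 -0.2 0 0 0 0'; python3 -m inch '0 -0.1 0 0 0 0; 0 -0.2 0 0 0 0; 0 -0.2 0 0 0 0'
```

```text
time: 6.45
position: [507.5, -192.2, 27.6]
ee_rot: [[0.026, 1.0, 0.0], [1.0, -0.026, -0.0], [-0.0, 0.0, -1.0]]
ft_force: [0.1, 0.5, -0.4]
opening: 30.7
grip_force: 0.2
time: 6.7
position: [507.6, -194.1, 27.6]
ee_rot: [[0.026, 1.0, 0.0], [1.0, -0.026, 0.0], [0.0, 0.0, -1.0]]
ft_force: [0.3, 0.8, -0.1]
opening: 30.4
grip_force: 0.7
```

```bash
for i in 1; do :; done; python3 -m inch '0 -0.1 0 0 0 0; 0 -0.2 0 0 0 0; 0 -0.2 0 0 0 0' | grep -E 'posi|ft'; python3 -m inch '0 -0.1 0 0 0 0; 0 -0.1 0 0 0 0' | grep -E 'posi|ft'; python3 m.py e side
```

```text
position: [507.6, -194.1, 27.5]
ft_force: [-1.6, 8.3, 4.5]
position: [507.6, -194.2, 27.5]
ft_force: [-2.1, 11.8, 7.0]
7.1167 [ 507.60753751 -194.16480056   27.51119369] [-2.09528315 11.75894533  7.03176734]
side carton 1576 ((508.5610046386719, -275.4264831542969), (168.8854217529297, 65.43119812011719), 88.60785675048828) [[473.79998779296875, -359.0], [539.2000122070312, -360.6000061035156], [543.2999877929688, -191.8000030517578], [477.8999938964844, -190.1999969482422]]
stop ((503.54815673828125, -360.6914978027344), (41.215675354003906, 149.41566467285156), 88.00830078125)
```

The push stalled at 12 N, so the carton is firmly against the stop. I'll back off straight and look.

```bash
python3 -m inch '0 0.3 0 0 0 0; 0 1 0 0 0 0; 0.1 2.5 0 0 0 0; 0.1 4.5 0 0 0 0; 0.1 6 1 0 0 0; 0.1 6.5 4 0 0 0; 0.1 6.5 8 0 0 0; 0 6.5 12 0 0 0; 0 7.5 16 0 0 0; 0 9.5 19 0 0 0; 0 12.5 21 0 0 0; 0 15 22 0 0 0'
python3 -m inch '0 3 1 0 0 0; 0 6 1 0 0 0; 0 9 1 0 0 0; 0 11 1 0 0 0; 0 12 1 0 0 0; 0 12 1 0 0 0' | grep posi; python3 m.py f scene side
python3 - <<'E'
import cv2
p=cv2.imread('pics/scene_f.png');cv2.imwrite('pics/sf.png',cv2.resize(p[235:410,225:425],None,fx=3.4,fy=3.4))
E
```

```text
time: 8.17
position: [508.6, -46.3, 250.7]
ee_rot: [[0.028, 1.0, 0.005], [1.0, -0.028, 0.001], [0.001, 0.005, -1.0]]
ft_force: [0.8, 0.4, -0.5]
opening: 30.5
grip_force: 0.0
position: [507.3, 75.0, 257.2]
8.6667 [507.29584391  74.98986269 257.21279509] [-0.39955861  0.46917016 -0.34772501]
scene carton 24 ((481.4962463378906, -207.1957244873047), (15.126001358032227, 4.262078285217285), 16.17217254638672) [[473.6000061035156, -207.3000030517578], [474.79998779296875, -211.3000030517578], [489.3999938964844, -207.10000610351562], [488.20001220703125, -203.0]]
stop ((0.0, 0.0), (0.0, 0.0), 0.0)
side carton 1540 ((508.1070556640625, -283.4791564941406), (152.2949676513672, 64.6507568359375), 88.49495697021484) [[473.79998779296875, -358.79998779296875], [538.4000244140625, -360.3999938964844], [542.4000244140625, -208.1999969482422], [477.79998779296875, -206.5]]
stop ((503.68707275390625, -362.6281433105469), (41.171268463134766, 149.35565185546875), 85.92168426513672)
```

View pics/sf.png

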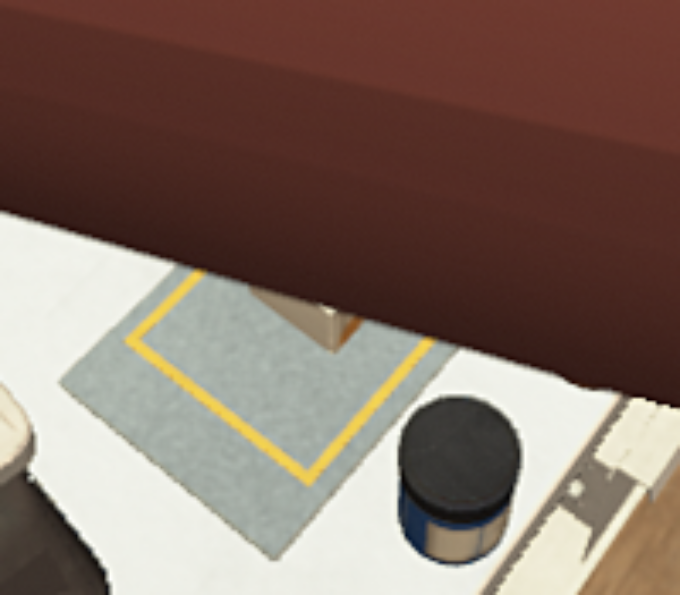

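View pics/vf.png

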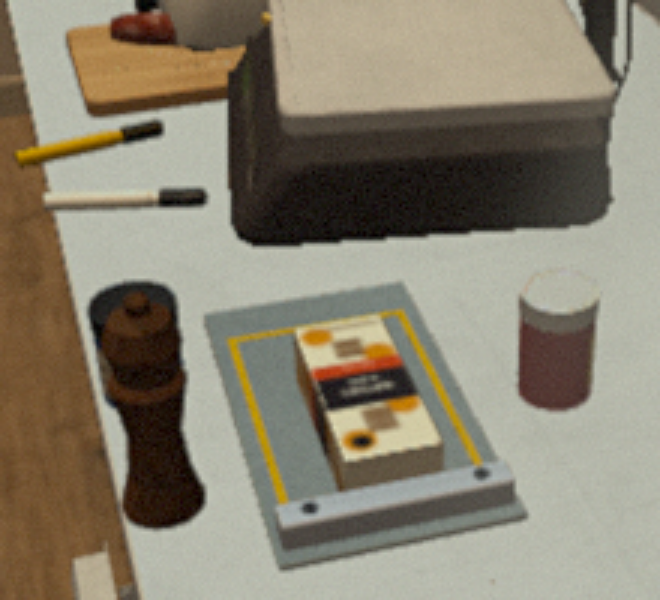

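The carton lies flush against the stop, top edge at crop (385,465), and its yaw (88.5°) matches the board's. It is inside the outline and the mill and tins haven't moved. The hand is clear.

```bash
python3 -c "from rig import manip; print(manip.hand_in())"
```

```text
the job is handed in; nothing more can be done
None
```

The carton was tipped onto its broad side inside the outline with about 27 mm left before the stop, then pushed square against it; the mill and tins look unmoved, the hand is clear, and I handed the job in at about 8.7 s (no verdict was returned).

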